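# Loosen a beaker clamp by its knurled thumbwheel

### The job

Loosen the clamp that holds the small beaker: stroke a fingertip lightly across the top of its knurled thumbwheel, towards yourself, lifting off and coming back between strokes, until the wheel has made two full turns from tight, to within a sixth of a turn, and leave it there. Work the wheel only, and lift or carry nothing: do not push the jaw, leave the beaker standing where it is between the jaws, and do not disturb the other things on the bench.

Things in the scene. Friction and masses are not known exactly. Their poses are not given: they have to be found in the camera images.
- clamp: Grey bench clamp, base 90 x 250 x 12 mm, fixed. Origin: centre of underside; x across it (away from the robot at yaw 0), y along it, z up. Two aluminium jaws, 46 mm high at most, hold the small beaker (centre at y +62 mm). The thumbwheel's housing is centred at y -85 mm: 78 mm in x, 50 mm in y, top 46 mm above the bench.
- wheel_top (a point): Top of the thumbwheel's rim at rest, mid-width: 59 mm above the bench, 13 mm above the housing. Fixed to the clamp, with the clamp's axes: x runs across the wheel's top, y is along the wheel's axis. Does not turn or sink with the wheel. The air above is free; the nearest tall thing is the large beaker, about 105 mm off towards -y.
- wheel_axle (a point): Centre of the thumbwheel: black, 50 mm diameter, 20 mm wide, 24 ridges 1.5 mm proud across the rim, one of bare steel: on top when tight and after each full turn. 34 mm up at rest; its screw rocks on a spring: pressed from above it sinks up to 5 mm: from 2 N to 8 N, then solid. Dragging a flat tip 22 mm long by 40 mm across the top, 3 mm low, turns the wheel 1.0 to 1.4 rad.
- clamp_wheel (a joint): Turn of the thumbwheel, rad: 0 = tight (the start, a hard stop), grows as it loosens: 6.28 is one turn, 12.57 two; end stop at 3.5 turns. As it loosens the top of the rim moves towards the clamp's -x (towards the robot). It needs about 1.6 N at the rim and stays where it is left.
- clamp_jaw (a joint): Travel of the moving jaw (plate 70 x 12 mm, top 46 mm above the bench), m: 0 = at the beaker, grows towards the clamp's -y (towards the wheel) as the wheel loosens, 8 mm a turn, so 16 mm after two. White lines 8 mm apart on the near edge of the base, the first at tight, count the turns at a small pointer on the jaw.
- beaker: Small white plastic beaker, 54 mm diameter, 62 mm high, standing loose on the clamp's base (12 mm up) between the jaws. Origin: centre of its underside. To be left standing there.
- beaker_large: Bystander: larger white beaker, 65 mm diameter, 76 mm high, beside the wheel end of the clamp. Origin: centre of underside.
- petri_dish: Bystander: petri dish, 58 mm diameter, 15 mm high, in front of the clamp. Origin: centre of underside.
- tape_roll: Bystander: roll of tape, 61 mm diameter, 19 mm high, lying behind the clamp. Origin: centre of underside.
- slide_box: Bystander: card box of slides, 35 x 86 x 29 mm, at the right. Origin: centre of underside.
- tube_rack: Bystander: tube rack with tubes, 58 x 170 x 122 mm, at the back left. Origin: centre of underside.
Mind the look-alikes: they are no part of the job. What is shaped like the beaker but green is not meant.

How it is judged (in metres and radians):
On the way:
1. the wheel passes one full turn (value of joint clamp_wheel above 6.28 rad), for 0.05 s.
At the end, for the whole second after the job is handed in: The wheel rests at two full turns from tight, 12.57 rad, within 1.05 rad (a sixth of a turn); the small beaker stands upright within 15 mm of where it was, and the bystanders lie within 20 mm of where they were (value of joint clamp_wheel between 11.516 and 13.616 rad and velocity of joint clamp_wheel between -0.1 and 0.1 rad/s and distance of beaker from where it was at the start of the episode below 0.015 m and angle between beaker's own z axis and vertical below 0.1 rad and linear speed of beaker below 0.02 m/s and distance of each of beaker_large, petri_dish, tape_roll, slide_box, tube_rack from where it was at the start of the episode below 0.02 m); the robot touches nothing.
It fails at once if the beaker is lifted, tipped or shoved (z of beaker in the frame of clamp above 0.022 m or angle between beaker's own z axis and vertical above 0.25 rad or distance of beaker from where it was at the start of the episode above 0.015 m).
It fails at once if the wheel is pressed hard (over 30 N) instead of lightly (contact force between clamp_wheel and the fingers above 30 N).
It fails at once if the jaw is pushed by the robot instead of being drawn back by the wheel (contact force between clamp_jaw and the fingers above 3 N or contact force between clamp_jaw and the arm above 3 N).
It fails at once if a bystander is lifted or moved more than 20 mm (distance of any of beaker_large, petri_dish, tape_roll, slide_box, tube_rack from where it was at the start of the episode above 0.02 m).
It also fails if it takes over 69 s, if anything falls off the work surface, if the arm or the gripper's body presses on something with over 40 N, if the wrist force passes 120 N, or if a joint passes its speed limit or range.

### The arm

A 6-joint arm with a two-finger parallel gripper is mounted at the origin on a cart in front of the work surface, level with it; the furniture and walls round the work are solid. World frame = base frame: x ahead of the robot, y to its left, z up, the work surface at z = 0. Lengths are in m, angles in degrees, forces in N, time in s.
With the tool pointing down it reaches from about 0.3 to 0.75 m from the base axis. Payload 8.5 kg.
Tool frame: the origin (TCP) lies on the centre line of the jaws, within the pads' length; the fingertips stand 17 mm ahead of it and the grasp point (between the pads) lies 2 mm behind it; z points along the fingers, y is the direction in which the jaws open and shut (so a half turn about z gives the same grasp; the last joint's range is limited). The gripper opens to 85 mm and grips with 20 to 120 N. Pads are 22 mm wide; open, the fingers measure 114 mm over their backs; the gripper's body (76 mm by 85 mm) begins 54 mm behind the grasp point. The pads swing forward as they close: fully open they stand 13 mm farther back than shut.
Start: joints at [-86.305, 21.807, 74.336, -0, 83.858, -12.336], TCP at [0.152, -0.529, 0.248] pointing down, gripper open.
Joint ranges: [-178.18, 178.18], [-50.72, 133.34], [12.68, 142.11], [-81.47, 261.47], [9.98, 163.14], [-165.26, 165.26]. Speed limits (degrees/s): [136.94, 136.94, 180, 180, 180, 180].

### API

Orientations are given as a 3x3 rotation matrix whose columns are the frame's x, y, z axes.
In Python, from rig import env, imaging, close_job gives the robot as it stands.
- The arm moves only by the tool step_arm, never from a script. Its argument "steps" is one flat list of numbers, 7 for each row, row after row: the opening, from 0 (shut) to 1 (fully open), then the shift along the tool's x, y, z as a fraction of full scale, then the turn, a rotation vector about the tool's x, y, z as a fraction of full scale. A call has 1 to 10 rows; each row is the pose to reach, as a shift and turn from the pose commanded when the call began, along the tool's axes at that moment; what a row does not reach only later rows make up. Full scale, the value 1, is 0.3 m for a shift and 45 degrees for a turn. A row lasts 1/10 s, in which the tool goes at most 50 mm and 8.59 degrees, less where a joint would pass 70% of its speed; a pose out of reach is approached as far as the arm can. A call with a number of a shift or a turn outside -1 to 1 is refused whole. A call with a gripper value outside its range is refused whole. The fingers move at their own pace and stop on an object; "grip_force" is the grip in N (left out, the last holds). Time passes only in rows, so rows that repeat a pose let the fingers close. It gives the time, the measured TCP pose, the force and the opening at its end, in the units of the state.
- env.observe(): the state, without advancing time (a new reading comes with each control period).
- imaging.get_image(name): name is "side" or "top" or "wrist"; returns (picture, depth): 480x640x3 uint8, blue, green, red; 480x640 float32, m along the optical axis (not along the pixel's ray), 0 where there is no reading.
- imaging.get_calibration(name): a dict with "camera_matrix" (3x3 intrinsics, pixels), "world_from_camera" (4x4, takes a point from camera to world coordinates). Camera axes: x right, y down, z forward; pixel columns grow to the right and rows downward; lengths in m; the calibration is good to about 2 mm. A picture is of the moment at which its call begins: read the wrist's pose just before it. get_calibration takes no time and is no camera call; for the wrist camera it gives the pose at the moment of the call.
- close_job(): hands the job in, once; it reports no verdict.
Trained networks look in the newest picture that a camera, given by its name, has taken for a name from the list of things; names that differ only in an ending like _2 or _b are one class to them, and where a whole thing is asked for, a point or a joint stands for the part that bears it (a point fixed in the world has none). Each returns a list of dicts, best first, with "score" (0 to 1); they miss things now and then, are a little off and sometimes report something else, mostly with a low value. They report only what shows in the picture. A call takes as long as a camera call. They do not tell look-alikes from the thing itself.
- imaging.spot_in(camera, target): "pixel" ([column, row] in pixels, amid what is visible of it).
- imaging.regions_of(camera, target): "mask" (480x640 bool, what is visible of it) and "pixel" ([column, row] in pixels, amid what is visible of it).
- imaging.pinpoint(camera, target): "pixel" ([column, row] in pixels: a listed point, or the origin of a listed thing).
The state is a dict: "time_s": time; "q": joint angles; "qvel": joint speeds; "joint_efforts": joint torques, N m; "position": TCP position; "tool_rot": TCP orientation; "ft_force": force on the tool from outside, world axes, zero at the start; "wrist_torque": the same for the moment, N m; "grip_width": finger opening in m.
Only numpy, scipy, OpenCV 4.12 (cv2) and the standard library are available. Lean on these libraries where they do the work, as an engineer would, in place of code of your own. Each camera call takes 0.05 s, during which the arm holds its last target.

## Working session

There is one attempt and no reset: what is moved stays moved. The work goes in short steps, Python scripts to look and compute and a tool call to move; the robot and the scene stay as the last step left them, time stands still between calls to the robot, and variables do not carry over. Pictures are saved under pics/ and viewed, and the job is handed in when it is done.

Besides the shell and the picture viewer there is one more tool, called after "Request:" in YAML: its name, and indented under it one key for each argument. step_arm: Moves the arm, as the interface text tells. Shift numbers are shares of 0.3 m and turn numbers shares of 45 degrees, none past 1 either way. Its arguments: {"type":"object","properties":{"steps":{"type":"array","items":{"type":"number"}},"grip_force":{"type":"number"}},"required":["steps"]}

```bash
mkdir -p pics; ls
cat > h.py <<'E'
from rig import env, imaging, close_job
import numpy as np, cv2
def w(cam,px,depth,K,T):
    u,v=int(round(px[0])),int(round(px[1]))
    p=depth[max(0,v-2):v+3,max(0,u-2):u+3]; p=p[p>0]; d=np.median(p) if p.size else 0
    c=np.array([(px[0]-K[0,2])*d/K[0,0],(px[1]-K[1,2])*d/K[1,1],d,1])
    return (T@c)[:3]
def cal(n):
    c=imaging.get_calibration(n); return np.array(c["camera_matrix"]),np.array(c["world_from_camera"])
E
python3 - <<'E'
from h import *
s=env.observe(); print(s)
for n in ["side","top"]:
    im,d=imaging.get_image(n); cv2.imwrite(f"pics/{n}0.png",im); K,T=cal(n); np.savez(f"{n}0.npz",d=d,K=K,T=T)
    print(n,T.round(3).tolist(),K.tolist())
    for t in ["wheel_top","wheel_axle","clamp"]:
        for r in imaging.pinpoint(n,t)[:2]: print(t,r["score"],r["pixel"],w(n,r["pixel"],d,K,T).round(4))
E
```

```text
pics
{'time_s': 0.0, 'q': array([-8.63060435e+01,  2.18425897e+01,  7.43877927e+01,  2.22706751e-04,
        8.38572669e+01, -1.23356908e+01]), 'qvel': array([-0.01707065,  0.06517112,  0.03559439, -0.12399504,  0.01165437,
        0.0015366 ]), 'joint_efforts': array([-2.46934578e-03, -4.48472893e+01, -2.31277746e+01, -2.72595125e-04,
        4.81253082e-03, -2.95598852e-05]), 'position': array([ 0.15185505, -0.52832825,  0.24767888]), 'tool_rot': array([[ 9.61119072e-01,  2.76134244e-01, -9.47018313e-05],
       [ 2.76134063e-01, -9.61117916e-01,  1.52683898e-03],
       [ 3.30592902e-04, -1.49362447e-03, -9.99998830e-01]]), 'ft_force': array([ 0.60753151, -0.27920616, -0.25920961]), 'wrist_torque': array([ 0.00864582,  0.02814513, -0.03465439]), 'grip_width': 0.08535115519716056}
side [[-0.929, -0.229, 0.291, 0.224], [-0.37, 0.555, -0.744, 0.731], [0.009, -0.799, -0.601, 0.738], [0.0, 0.0, 0.0, 1.0]] [[500.4278772070386, 0.0, 316.1015009127667], [0.0, 500.4278772070386, 242.20476587361742], [0.0, 0.0, 1.0]]
wheel_top 0.59 [320.0, 246.0] [ 0.5396 -0.1012  0.0585]
wheel_axle 0.54 [318.7, 252.9] [ 0.5385 -0.0909  0.0467]
clamp 0.6 [317.2, 290.2] [0.4975 0.0214 0.0432]
top [[-0.011, -0.996, 0.093, 0.438], [-1.0, 0.008, -0.03, -0.089], [0.029, -0.093, -0.995, 1.1], [0.0, 0.0, 0.0, 1.0]] [[519.1837226658499, 0.0, 329.02624099449133], [0.0, 519.1837226658499, 233.73323866745005], [0.0, 0.0, 1.0]]
wheel_top 0.66 [322.8, 232.3] [ 0.5385 -0.108   0.0575]
wheel_axle 0.87 [322.7, 235.1] [ 0.533  -0.1078  0.0562]
clamp 0.75 [280.4, 244.7] [ 0.5175 -0.0197  0.0123]
```

View pics/side0.png

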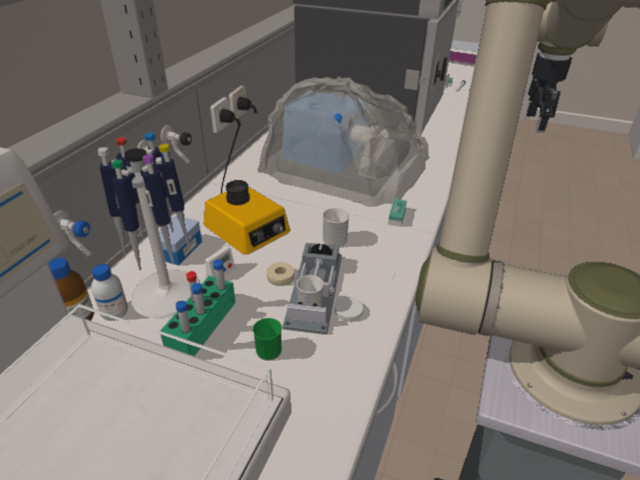

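View pics/top0.png

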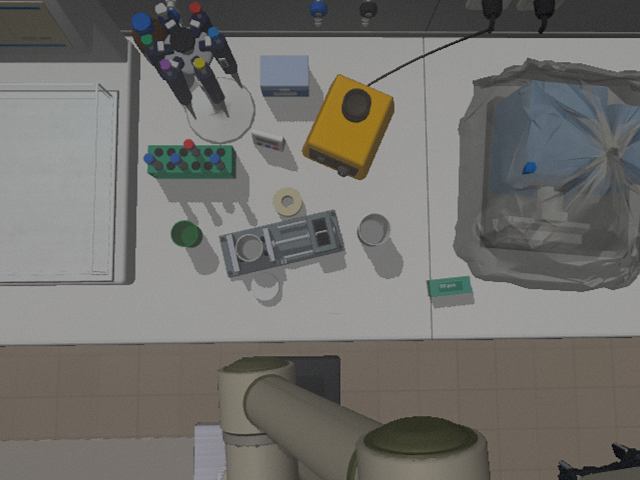

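Run:
```python
from h import *
im,d=imaging.get_image("top"); K,T=cal("top")
def pts(m):
    v,u=np.nonzero(m&(d>0)); z=d[v,u]
    c=np.stack([(u-K[0,2])*z/K[0,0],(v-K[1,2])*z/K[1,1],z,np.ones_like(z)])
    return (T@c)[:3].T,u,v
r=imaging.regions_of("top","clamp")[0]; print(r["score"],r["mask"].sum())
P,u,v=pts(r["mask"])
for lo,hi in[(0.005,.02),(0.005,.09)]:
    Q=P[(P[:,2]>lo)&(P[:,2]<hi)]; b=cv2.minAreaRect((Q[:,:2]*1000).astype(np.float32)); print(b)
r=imaging.regions_of("top","wheel_axle")
for q in r[:2]:
    P,u,v=pts(q["mask"]); print(q["score"],len(P),u.min(),u.max(),v.min(),v.max(),cv2.minAreaRect((P[:,:2]*1000).astype(np.float32)))
# others
for t in ["beaker","beaker_large","petri_dish","tape_roll","slide_box","tube_rack"]:
    for q in imaging.pinpoint("top",t)[:2]: print(t,round(q["score"],2),q["pixel"],w("",q["pixel"],d,K,T).round(3))
c=im[195:290,200:400]; cv2.imwrite("pics/topc.png",cv2.resize(c,None,fx=4,fy=4,interpolation=cv2.INTER_CUBIC))
# height map
P,u,v=pts(np.ones((480,640),bool)); H=np.zeros((480,640)); H[v,u]=P[:,2]
print((H[212:256:2,300:346:3]*1000).round().astype(int))
```

```text
0.85 4404
((522.0211791992188, -22.703216552734375), (90.45808410644531, 250.2022247314453), 12.510196685791016)
((522.0211791992188, -22.703216552734375), (90.45808410644531, 250.2022247314453), 12.510196685791016)
0.9 687 261 329 220 262 ((524.6135864257812, -52.62152862548828), (70.48515319824219, 137.65011596679688), 9.611759185791016)
beaker 0.62 [251.6, 251.1] [0.504 0.04  0.014]
beaker 0.6 [189.2, 238.6] [0.533 0.173 0.002]
beaker_large 0.85 [372.4, 231.8] [ 0.544 -0.215  0.002]
petri_dish 0.81 [264.7, 287.0] [0.43  0.013 0.015]
tape_roll 0.83 [286.6, 202.0] [ 0.61  -0.032  0.   ]
slide_box 0.71 [448.3, 286.6] [ 0.427 -0.367  0.029]
slide_box 0.48 [322.5, 232.5] [ 0.538 -0.107  0.058]
tube_rack 0.65 [197.7, 165.9] [0.676 0.144 0.058]
[[ 3  0 -1  4  1 -1  2 11 47 45 12 17  2 -2 -2  0]
 [-2  0  3 -4  9 44 45 46 50 47 12 15  8  0 -3 -3]
 [ 2  9 11 49 43 44 43 44 45  0 40 14 11  0 -6 -4]
 [12 15 46 45 43 45 48  0 33 45 47 15 13  2 -4 -1]
 [16 26 25 46 44 33 16 36 37 41 46 12 12  1  5  2]
 [25 30 24 51 44 42 48 47 49 48 47 10  9 -3 -1 -4]
 [12 10 15 45 43 51 54 51 55 44 47 11 15  4  4 -1]
 [14 15 12 48 45 36 57 52 52 43 50 44 11 -4  0 -1]
 [16 12 12 44 45 12 55 56 61 39 44 43 13 13  1 -3]
 [11 12 14 48 47 13 55 56  0 39 47 47  6  9 -1  4]
 [ 9 13  8 40 46 44 57 59 59 39 44 45  9 18 -1  4]
 [12 11 37 43 49 43 57 57 61 60 45 48 11  9  4 -1]
 [40 38 38 47 45 48 58 54 56 58 44 44 12 13 -1 -3]
 [38 40 12 39 44 45 53 53 52 49 46 44 10  9 -1  3]
 [12 14  9  8 39 48 16 49 52 46 41 48 41 14 11  1]
 [10 14 13 14 47 45 13 46 50 42 24 46 44  9 12  0]
 [ 9 16 15 11 45 47 11 40 38 12 44 49 49  9 12  1]
 [12 12 13 12 11 50 45 44 45 47 45 48 45 19 14  3]
 [11 15 15 14  9 47 48 47 45 49 46 43 41 11 13 -2]
 [11 12  9 20 25 45 45 49 46 45 22 15 13 11  8 -4]
 [12 24 26 24 20 47 44 26  9 10 13 11 -2 -1  5  1]
 [25 22 10 15 15 12  9 12 10  5  0  3 -1 -1 -2 -1]]
```

View pics/topc.png

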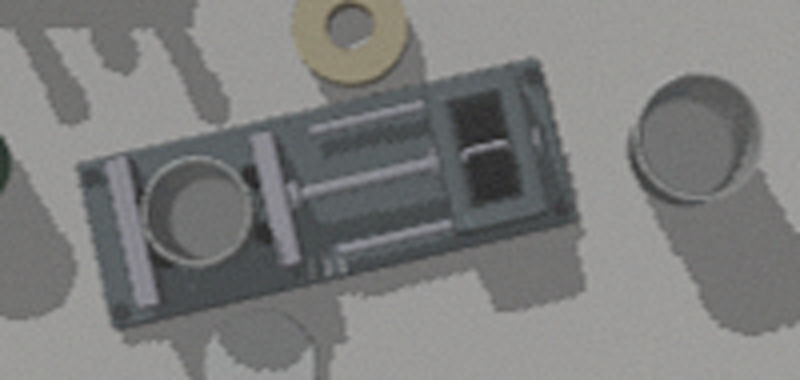

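Request:
step_arm:
  steps: [0,0.2,-0.12,0,0,0,0.02,0,0.36,-0.22,0,0,0,0.04,0,0.5,-0.3,0,0,0,0.06,0,0.66,-0.4,0,0,0,0.079,0,0.8,-0.49,0,0,0,0.079,0,0.815,-0.5,0,0,0,0.079,0,0.815,-0.5,0,0,0,0.079,0,0.815,-0.5,0,0,0,0.079]

```text
time_s: 1.65
position: [0.3458, -0.3166, 0.2485]
tool_rot: [[0.976, 0.218, 0.0], [0.218, -0.976, -0.001], [-0.0, 0.001, -1.0]]
ft_force: [-0.7, -0.3, -0.2]
grip_width: -0.0002
```

Request:
step_arm:
  steps: [0,0.13,-0.09,0,0,0,0,0,0.26,-0.18,0,0,0,0,0,0.39,-0.27,0,0,0,0,0,0.52,-0.36,0.0,0,0,0,0,0.65,-0.45,0.05,0,0,0,0,0.78,-0.54,0.15,0,0,0,0,0.784,-0.542,0.25,0,0,0,0,0.784,-0.542,0.25,0,0,0]

```text
time_s: 2.45
position: [0.5388, -0.107, 0.1694]
tool_rot: [[0.976, 0.216, -0.008], [0.217, -0.976, 0.003], [-0.007, -0.005, -1.0]]
ft_force: [-0.6, -1.2, 0.6]
grip_width: 0.0
```

```bash
cat > look.py <<'E'
from h import *
import sys
tag=sys.argv[1]
s=env.observe(); print(s["time_s"],s["position"].round(4),s["ft_force"].round(2))
for n in sys.argv[2:]:
    im,d=imaging.get_image(n); K,T=cal(n); np.savez(f"{n}{tag}.npz",d=d,K=K,T=T,im=im)
    cv2.imwrite(f"pics/{n}{tag}.png",im)
    for r in imaging.pinpoint(n,"wheel_top")[:2]: print(n,r["score"],r["pixel"],w(n,r["pixel"],d,K,T).round(4))
E
python3 look.py 1 wrist side
```

```text
2.45 [ 0.5388 -0.107   0.1694] [-0.6  -1.17  0.64]
wrist 0.77 [322.2, 232.8] [ 0.5414 -0.1041  0.0615]
side 0.65 [319.8, 245.1] [ 0.5417 -0.1055  0.0574]
```

View pics/wrist1.png

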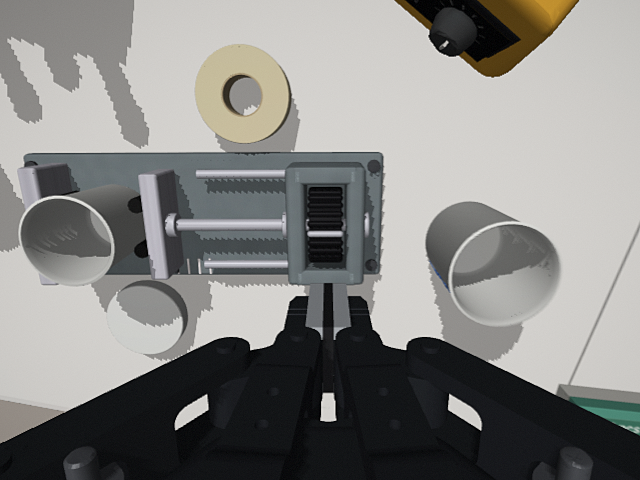

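Run:
```python
import cv2
im=cv2.imread("pics/side1.png")[190:350,250:410]; cv2.imwrite("pics/side1c.png",cv2.resize(im,None,fx=3.7,fy=3.7,interpolation=cv2.INTER_CUBIC))
```

```text
(no output)
```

View pics/side1c.png

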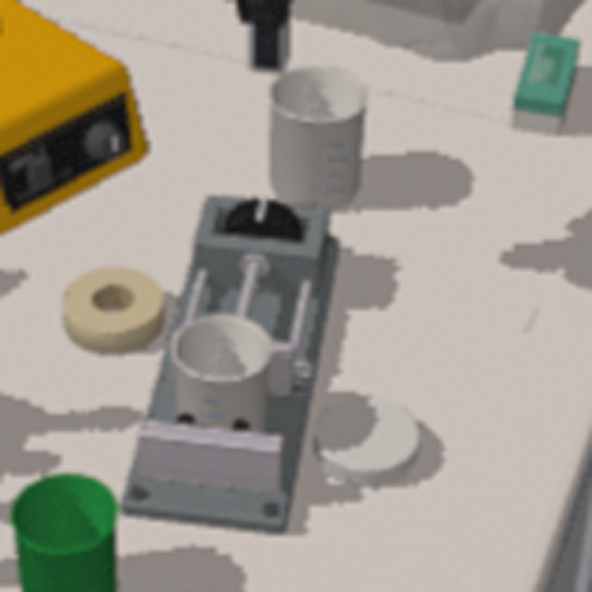

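Request:
step_arm:
  steps: [0,0.08,0,0.1,0,0,0,0,0.08,0,0.2,0,0,0,0,0.08,0,0.2,0,0,0,0,0.08,0,0.2,0,0,0,0,0.08,0,0.2,0,0,0]

```text
time_s: 3.15
position: [0.564, -0.103, 0.1157]
tool_rot: [[0.977, 0.215, 0.003], [0.215, -0.977, -0.001], [0.003, 0.002, -1.0]]
ft_force: [-0.5, 0.1, 0.4]
grip_width: -0.0001
```

```bash
python3 - <<'E'
from h import *
f=np.load("wrist1.npz"); d,K,T=f["d"],f["K"],f["T"]
print(T.round(3))
for px in [(327,285),(316,288),(338,288),(327,292),(327,300),(316,300)]: print(px,d[px[1],px[0]],w("",px,d,K,T).round(4))
E
python3 look.py 2 wrist
```

```text
[[ 0.215 -0.941 -0.263  0.605]
 [-0.977 -0.207 -0.056 -0.094]
 [-0.002  0.268 -0.963  0.298]
 [ 0.     0.     0.     1.   ]]
(327, 285) 0.1457979 [ 0.5495 -0.1057  0.1612]
(316, 288) 0.14322118 [ 0.5488 -0.1019  0.1642]
(338, 288) 0.14360143 [ 0.5503 -0.1096  0.1638]
(327, 292) 0.14164278 [ 0.5495 -0.1057  0.1675]
(327, 300) 0.13344337 [ 0.5498 -0.1057  0.1747]
(316, 300) 0.13375568 [ 0.5487 -0.1022  0.1739]
3.15 [ 0.564  -0.103   0.1157] [-0.52  0.06  0.41]
```

View pics/wrist2.png

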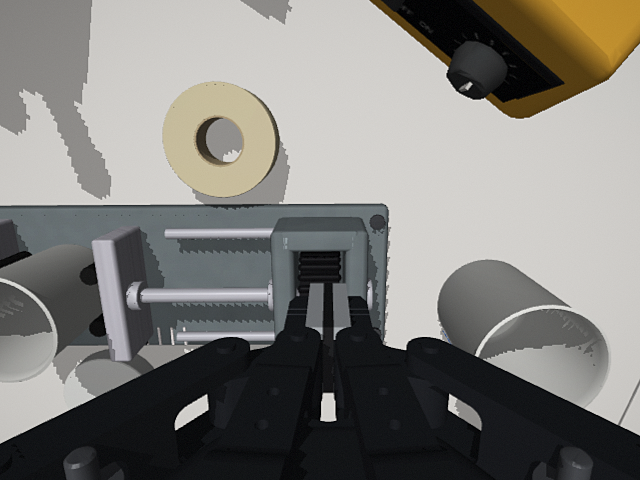

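Request:
step_arm:
  steps: [0,0,-0.008,0.06,0,0,0,0,0,-0.008,0.12,0,0,0,0,0,-0.008,0.12,0,0,0,0,0,-0.008,0.12,0,0,0]

```text
time_s: 3.65
position: [0.5632, -0.1, 0.0783]
tool_rot: [[0.976, 0.216, 0.001], [0.216, -0.976, -0.0], [0.001, 0.001, -1.0]]
ft_force: [-0.1, -0.1, 0.8]
grip_width: -0.0003
```

```bash
python3 look.py 3 wrist side
python3 - <<'E'
import cv2
im=cv2.imread("pics/side3.png")[200:300,270:370]; cv2.imwrite("pics/side3c.png",cv2.resize(im,None,fx=6,fy=6,interpolation=cv2.INTER_CUBIC))
E
```

```text
3.65 [ 0.5632 -0.1     0.0783] [-0.08 -0.12  0.85]
side 0.85 [319.7, 245.3] [ 0.5417 -0.105   0.0572]
```

View pics/side3c.png

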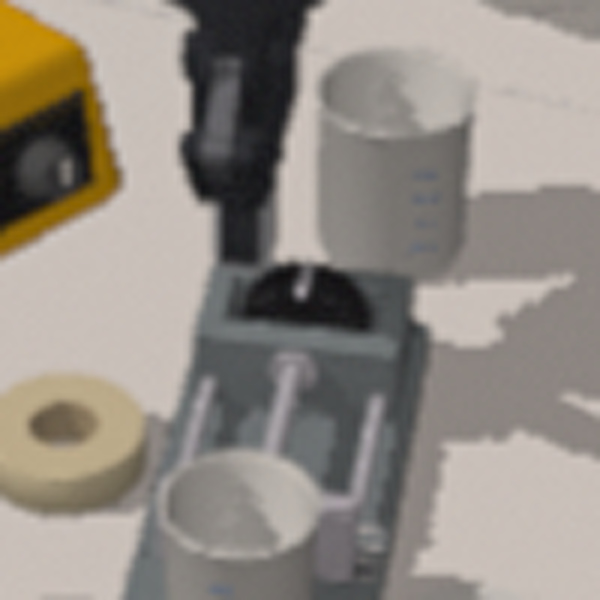

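View pics/wrist3.png

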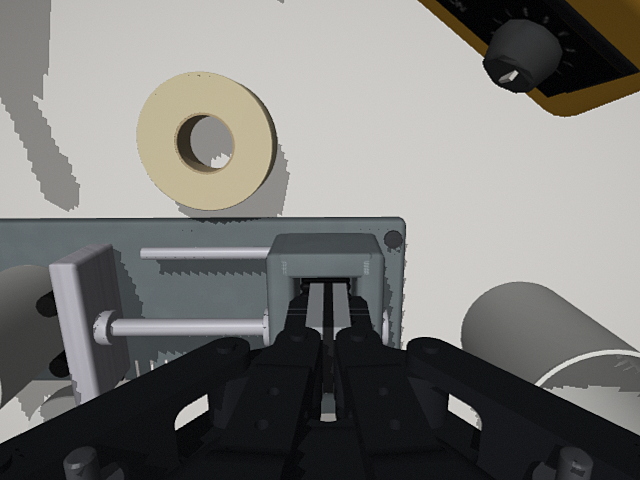

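Request:
step_arm:
  steps: [0,0,0,0.017,0,0,0,0,0,0,0.017,0,0,0,0,-0.03,0,0.017,0,0,0,0,-0.055,0,0.017,0,0,0,0,-0.08,0,0.017,0,0,0]

```text
time_s: 4.35
position: [0.5394, -0.1055, 0.0731]
tool_rot: [[0.976, 0.216, 0.002], [0.216, -0.976, -0.001], [0.002, 0.002, -1.0]]
ft_force: [2.7, -0.1, 5.9]
grip_width: -0.0
```

Request:
step_arm:
  steps: [0,-0.025,0,0,0,0,0,0,-0.05,0,0,0,0,0,0,-0.08,0,0,0,0,0,0,-0.085,0,-0.05,0,0,0,0,0.0,0,-0.1,0,0,0,0,0.08,0,-0.1,0,0,0,0,0.08,0,-0.1,0,0,0]

```text
time_s: 5.05
position: [0.564, -0.0996, 0.1021]
tool_rot: [[0.976, 0.217, 0.001], [0.217, -0.976, -0.0], [0.001, 0.0, -1.0]]
ft_force: [-0.4, -0.3, -0.5]
grip_width: 0.0
```

```bash
python3 look.py 4 side
python3 - <<'E'
import cv2
im=cv2.imread("pics/side4.png")[200:300,270:370]; cv2.imwrite("pics/side4c.png",cv2.resize(im,None,fx=6,fy=6,interpolation=cv2.INTER_CUBIC))
E
```

```text
5.05 [ 0.564  -0.0996  0.1021] [-0.38 -0.27 -0.49]
side 0.84 [316.5, 245.7] [ 0.5482 -0.1018  0.0564]
```

View pics/side4c.png

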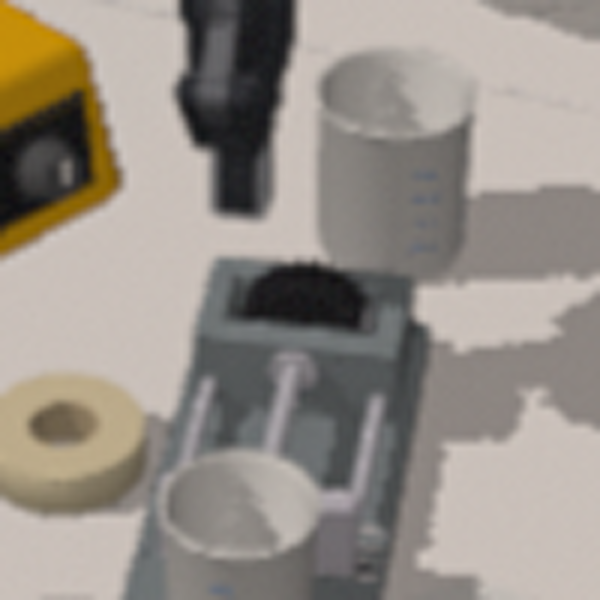

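Request:
step_arm:
  steps: [0,0,0,0.08,0,0,0,0,0,0,0.1,0,0,0,0,-0.03,0,0.1,0,0,0,0,-0.06,0,0.1,0,0,0,0,-0.09,0,0.1,0,0,0,0,-0.125,0,0.1,0,0,0,0,-0.16,0,0.1,0,0,0,0,-0.165,0,0.04,0,0,0,0,-0.08,0,0,0,0,0,0,0,0,0,0,0,0]

```text
time_s: 6.15
position: [0.5629, -0.1004, 0.1038]
tool_rot: [[0.977, 0.215, 0.001], [0.215, -0.977, -0.001], [0.001, 0.001, -1.0]]
ft_force: [0.2, -0.4, -0.2]
grip_width: -0.0002
```

Request:
step_arm:
  steps: [0,0,0,0.08,0,0,0,0,0,0,0.1,0,0,0,0,-0.03,0,0.1,0,0,0,0,-0.06,0,0.1,0,0,0,0,-0.09,0,0.1,0,0,0,0,-0.125,0,0.1,0,0,0,0,-0.16,0,0.1,0,0,0,0,-0.165,0,0.04,0,0,0,0,-0.08,0,0,0,0,0,0,0,0,0,0,0,0]

```text
time_s: 7.15
position: [0.5628, -0.1003, 0.1038]
tool_rot: [[0.977, 0.215, 0.001], [0.215, -0.977, -0.001], [0.001, 0.001, -1.0]]
ft_force: [0.3, -0.3, -0.1]
grip_width: -0.0001
```

Request:
step_arm:
  steps: [0,0,0,0.08,0,0,0,0,0,0,0.1,0,0,0,0,-0.03,0,0.1,0,0,0,0,-0.06,0,0.1,0,0,0,0,-0.09,0,0.1,0,0,0,0,-0.125,0,0.1,0,0,0,0,-0.16,0,0.1,0,0,0,0,-0.165,0,0.04,0,0,0,0,-0.08,0,0,0,0,0,0,0,0,0,0,0,0]

```text
time_s: 8.15
position: [0.5628, -0.1004, 0.1038]
tool_rot: [[0.977, 0.215, 0.001], [0.215, -0.977, -0.001], [0.001, 0.001, -1.0]]
ft_force: [0.3, -0.6, 0.5]
grip_width: -0.0001
```

```bash
python3 look.py 5 side wrist
python3 - <<'E'
import cv2,numpy as np
im=cv2.imread("pics/side5.png")[215:315,280:380]; im0=cv2.imread("pics/side0.png")[215:315,280:380]; cv2.imwrite("pics/side5c.png",cv2.resize(np.hstack([im0,im]),None,fx=4,fy=4,interpolation=cv2.INTER_CUBIC))
E
```

```text
8.15 [ 0.5628 -0.1004  0.1038] [ 0.29 -0.63  0.51]
side 0.62 [320.5, 245.2] [ 0.54   -0.1054  0.0577]
```

View pics/side5c.png

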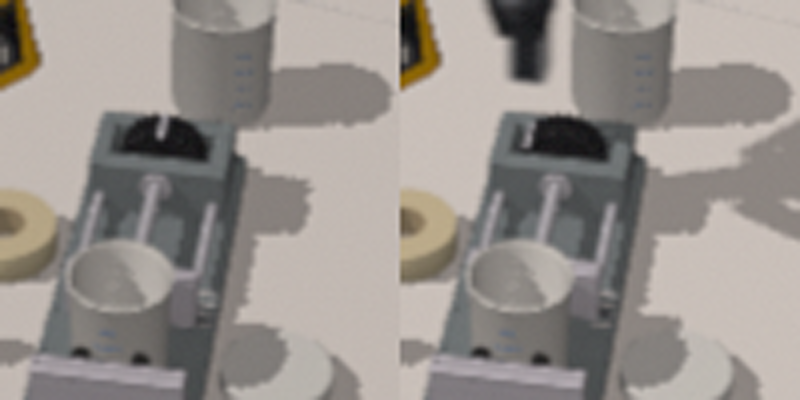

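View pics/wrist5.png

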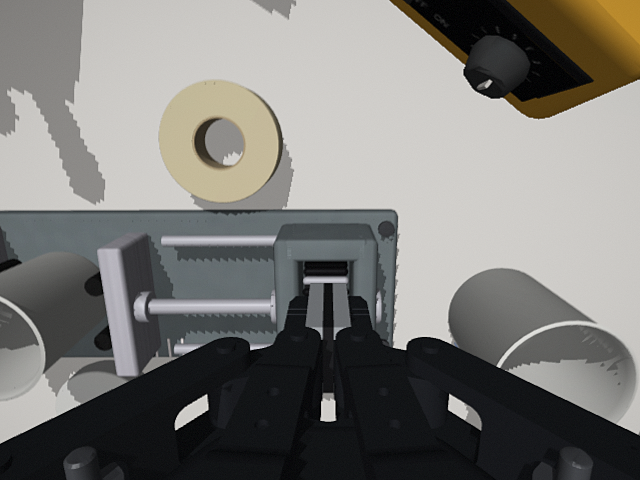

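```bash
cat > ang.py <<'E'
from h import *
import sys
f=np.load(sys.argv[1]); d,K,T=f["d"],f["K"],f["T"]
p=w("",(float(sys.argv[2]),float(sys.argv[3])),d,K,T)
s=(p[:2]-[0.5405,-0.1055])@[0.976,0.216]
# also via ray-circle intersection R=26
o=T[:3,3]; r=T[:3,:3]@np.array([(float(sys.argv[2])-K[0,2])/K[0,0],(float(sys.argv[3])-K[1,2])/K[1,1],1])
os=(o[:2]-[0.5405,-0.1055])@[0.976,0.216]; rs=r[:2]@[0.976,0.216]
a=rs**2+r[2]**2; b=2*(os*rs+(o[2]-.034)*r[2]); c=os**2+(o[2]-.034)**2-.0255**2
D=b*b-4*a*c
t=(-b-np.sqrt(D))/2/a if D>0 else -b/2/a
print(p.round(4),"depth ang",np.arctan2(-s,p[2]-.034),"ray ang",np.arctan2(-(os+t*rs),o[2]+t*r[2]-.034),"(+2pi*turns)")
E
python3 ang.py wrist5.npz 325 281; python3 ang.py wrist1.npz 325 233; python3 ang.py side5.npz 312.5 249; python3 ang.py side0.npz 321 247
```

```text
[ 0.5573 -0.0997  0.0488] depth ang -0.8749948280456089 ray ang -0.8232796394214411 (+2pi*turns)
[ 0.5417 -0.1058  0.0614] depth ang -0.03874426335176666 ray ang -0.02171507124877396 (+2pi*turns)
[ 0.5561 -0.0975  0.0478] depth ang -0.8894068986793376 ray ang -0.6596563707143273 (+2pi*turns)
[ 0.5366 -0.0997  0.0576] depth ang 0.10964130494187493 ray ang 0.11464908651795708 (+2pi*turns)
```

Request:
step_arm:
  steps: [0,0,0,0.08,0,0,0,0,0,0,0.1,0,0,0,0,-0.03,0,0.1,0,0,0,0,-0.06,0,0.1,0,0,0,0,-0.09,0,0.1,0,0,0,0,-0.125,0,0.1,0,0,0,0,-0.16,0,0.1,0,0,0,0,-0.165,0,0.04,0,0,0,0,-0.08,0,0,0,0,0,0,0,0,0,0,0,0]

```text
time_s: 9.35
position: [0.5629, -0.1003, 0.1038]
tool_rot: [[0.977, 0.215, 0.001], [0.215, -0.977, -0.001], [0.001, 0.001, -1.0]]
ft_force: [0.1, 0.6, -0.3]
grip_width: -0.0
```

```bash
python3 look.py 6 side wrist
python3 - <<'E'
import cv2,numpy as np
im=cv2.imread("pics/side6.png")[215:315,280:380]; im0=cv2.imread("pics/side0.png")[215:315,280:380]; cv2.imwrite("pics/side6c.png",cv2.resize(np.hstack([im0,im]),None,fx=4,fy=4,interpolation=cv2.INTER_CUBIC))
E
```

```text
9.35 [ 0.5629 -0.1003  0.1038] [ 0.09  0.57 -0.29]
side 0.81 [319.6, 245.1] [ 0.5422 -0.1054  0.0573]
side 0.49 [202.4, 324.2] [0.672  0.1818 0.0299]
wrist 0.64 [183.7, 280.7] [ 0.5256 -0.0239  0.0119]
wrist 0.2 [112.3, 394.0] [ 0.5641 -0.0529  0.1538]
```

View pics/side6c.png

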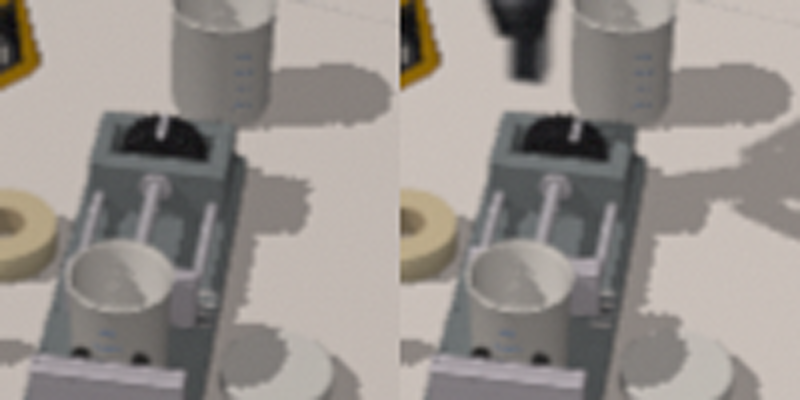

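Request:
step_arm:
  steps: [0,0,0,0.08,0,0,0,0,0,0,0.1,0,0,0,0,-0.03,0,0.1,0,0,0,0,-0.06,0,0.1,0,0,0,0,-0.09,0,0.1,0,0,0,0,-0.125,0,0.1,0,0,0,0,-0.16,0,0.1,0,0,0,0,-0.165,0,0.04,0,0,0,0,-0.08,0,0,0,0,0,0,0,0,0,0,0,0]

```text
time_s: 10.55
position: [0.5629, -0.1003, 0.1038]
tool_rot: [[0.977, 0.215, 0.001], [0.215, -0.977, -0.001], [0.001, 0.001, -1.0]]
ft_force: [0.0, -0.5, -0.9]
grip_width: 0.0005
```

Request:
step_arm:
  steps: [0,0,0,0.08,0,0,0,0,0,0,0.1,0,0,0,0,-0.03,0,0.1,0,0,0,0,-0.06,0,0.1,0,0,0,0,-0.09,0,0.1,0,0,0,0,-0.125,0,0.1,0,0,0,0,-0.16,0,0.1,0,0,0,0,-0.165,0,0.04,0,0,0,0,-0.08,0,0,0,0,0,0,0,0,0,0,0,0]

```text
time_s: 11.55
position: [0.5628, -0.1003, 0.1038]
tool_rot: [[0.977, 0.215, 0.001], [0.215, -0.977, -0.001], [0.001, 0.001, -1.0]]
ft_force: [0.3, 0.6, -1.0]
grip_width: -0.0001
```

Request:
step_arm:
  steps: [0,0,0,0.08,0,0,0,0,0,0,0.1,0,0,0,0,-0.03,0,0.1,0,0,0,0,-0.06,0,0.1,0,0,0,0,-0.09,0,0.1,0,0,0,0,-0.125,0,0.1,0,0,0,0,-0.16,0,0.1,0,0,0,0,-0.165,0,0.04,0,0,0,0,-0.08,0,0,0,0,0,0,0,0,0,0,0,0]

```text
time_s: 12.55
position: [0.5628, -0.1003, 0.1038]
tool_rot: [[0.977, 0.215, 0.001], [0.215, -0.977, -0.001], [0.001, 0.001, -1.0]]
ft_force: [0.4, -1.2, -0.2]
grip_width: 0.0005
```

Request:
step_arm:
  steps: [0,0,0,0.08,0,0,0,0,0,0,0.1,0,0,0,0,-0.03,0,0.1,0,0,0,0,-0.06,0,0.1,0,0,0,0,-0.09,0,0.1,0,0,0,0,-0.125,0,0.1,0,0,0,0,-0.16,0,0.1,0,0,0,0,-0.165,0,0.04,0,0,0,0,-0.08,0,0,0,0,0,0,0,0,0,0,0,0]

```text
time_s: 13.55
position: [0.5628, -0.1004, 0.1038]
tool_rot: [[0.977, 0.215, 0.001], [0.215, -0.977, -0.001], [0.001, 0.001, -1.0]]
ft_force: [-0.3, 0.2, 0.0]
grip_width: 0.0
```

```bash
python3 look.py 7 side wrist
python3 - <<'E'
import cv2,numpy as np
im=cv2.imread("pics/side7.png")[215:315,280:380]; im0=cv2.imread("pics/side0.png")[215:315,280:380]; cv2.imwrite("pics/side7c.png",cv2.resize(np.hstack([im0,im]),None,fx=4,fy=4,interpolation=cv2.INTER_CUBIC))
E
```

```text
13.55 [ 0.5628 -0.1004  0.1038] [-0.26  0.19  0.  ]
side 0.61 [318.0, 246.5] [ 0.5445 -0.1016  0.0554]
```

View pics/side7c.png

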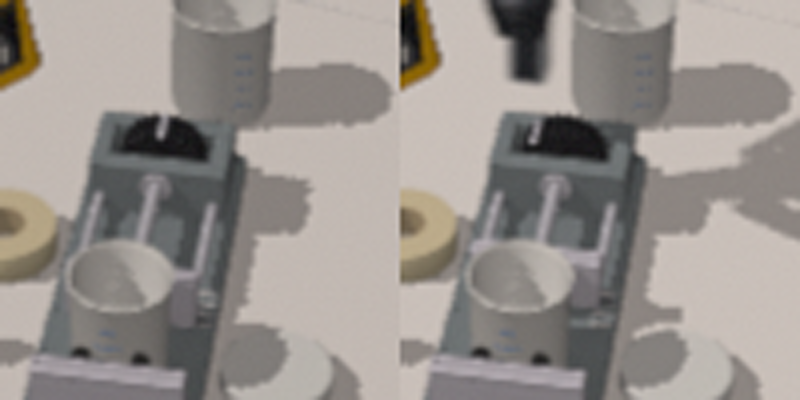

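View pics/wrist7.png

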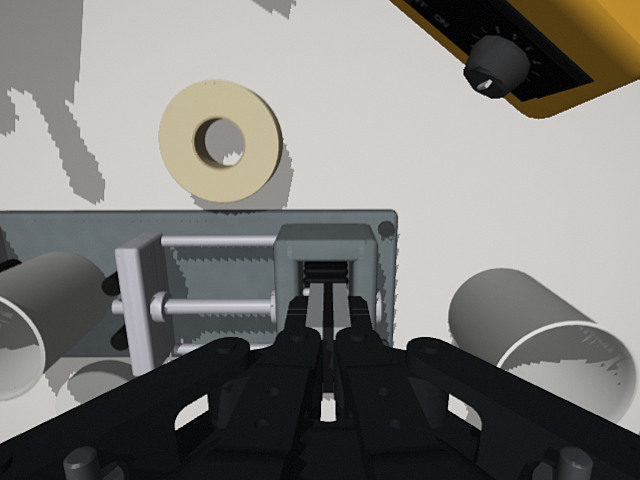

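Request:
step_arm:
  steps: [0,0,0,0.08,0,0,0,0,0,0,0.1,0,0,0,0,-0.03,0,0.1,0,0,0,0,-0.06,0,0.1,0,0,0,0,-0.08,0,0.1,0,0,0,0,-0.08,0,0.1,0,0,0,0,-0.08,0,0.0,0,0,0,0,-0.08,0,-0.12,0,0,0,0,-0.08,0,-0.25,0,0,0,0,-0.08,0,-0.25,0,0,0]

```text
time_s: 14.75
position: [0.5407, -0.1057, 0.1819]
tool_rot: [[0.976, 0.216, 0.007], [0.216, -0.976, -0.004], [0.006, 0.005, -1.0]]
ft_force: [-0.2, -0.2, -1.3]
grip_width: -0.0004
```

```bash
python3 look.py 8 side wrist top
python3 - <<'E'
import cv2,numpy as np
im=cv2.imread("pics/side8.png")[215:315,280:380]; im0=cv2.imread("pics/side0.png")[215:315,280:380]; cv2.imwrite("pics/side8c.png",cv2.resize(np.hstack([im0,im]),None,fx=4,fy=4,interpolation=cv2.INTER_CUBIC))
E
```

```text
14.75 [ 0.5407 -0.1057  0.1819] [-0.25 -0.18 -1.29]
side 0.87 [320.0, 244.7] [ 0.5415 -0.1062  0.0581]
wrist 0.67 [323.3, 225.3] [ 0.5437 -0.101   0.0574]
wrist 0.56 [326.8, 231.2] [ 0.5403 -0.1039  0.0571]
top 0.57 [320.5, 229.8] [ 0.5049 -0.0982  0.4394]
top 0.33 [371.7, 232.8] [ 0.5013 -0.1647  0.4311]
```

View pics/side8c.png

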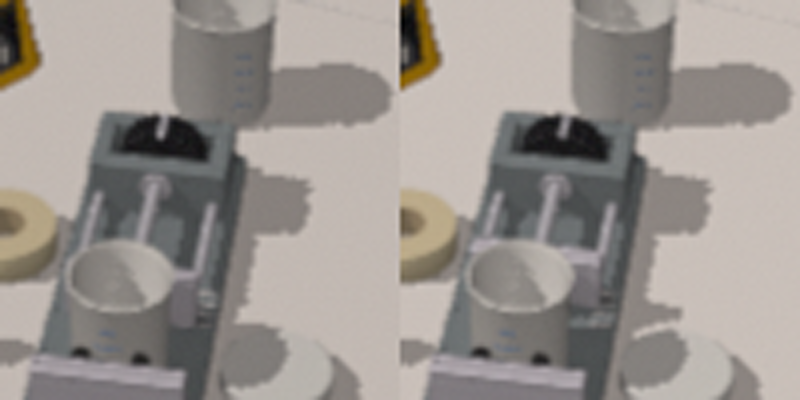

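View pics/wrist8.png

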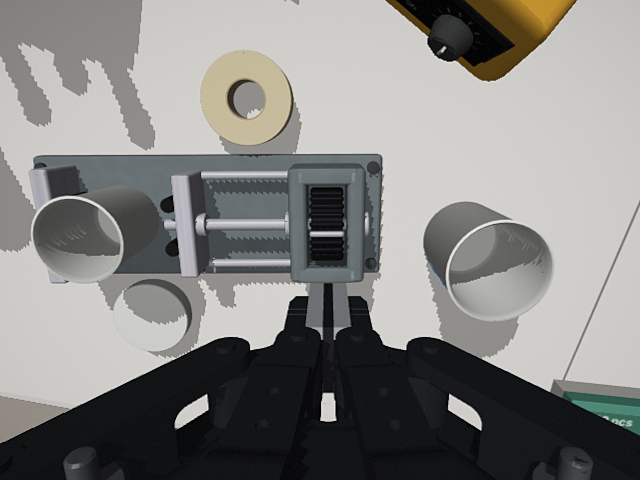

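```bash
python3 - <<'E'
from h import *
def P(f,px):
    f=np.load(f); return w("",px,f["d"],f["K"],f["T"])
a=P("wrist1.npz",(157,190));b=P("wrist8.npz",(186,190))
print(a.round(4),b.round(4),"jaw travel",(a-b)[:2]@[-.216,.976])
E
python3 ang.py wrist8.npz 326 233
python3 -c "
from h import *
print(env.observe()['qvel']); close_job()"
```

```text
[0.5424 0.0017 0.0471] [ 0.5443 -0.0107  0.0446] jaw travel 0.012504840299948028
[ 0.5393 -0.1036  0.0578] depth ang 0.033532405500705825 ray ang 0.012884933542800226 (+2pi*turns)
[ 0.00545755 -0.00726156 -0.47777469  0.04248946  0.15378022  0.05230105]
the job is handed in; nothing more can be done
```

I loosened the wheel with nine full strokes and one half stroke towards the robot, using the shut fingertips. I then raised the tool to about 180 mm, well clear of everything, and handed the job in at about 15 s.

**Wheel angle:** after the last stroke the bare steel ridge was back on top, within about 0.03 rad. I followed it through roughly 5.4, 6.5 and 11.9 rad on the way, which puts the end at about 12.57 rad, or two turns.

**Jaw travel (does not quite agree):** a quick measurement from two hand-picked pixels gave 12.5 mm instead of the expected 16 mm. Reading the jaw's edge in the same two pictures gives about 15.5 mm. I put the difference down to where I picked the pixels, and two turns is the closest whole number (one would be 8 mm, three 24 mm), but I did not measure it again before handing in.

**Force:** the only reading I took during a stroke was about 6 N down on the wheel. The arm touched nothing but the wheel in any picture.

**Beaker and other things:** in the last wrist and side pictures the small beaker is upright between the jaws. The large beaker, petri dish and tape roll look unmoved. I judged this by eye only, and did not check the slide box and tube rack separately.

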